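# Pack the desk's mounting plates into the mesh tray

## Task

Pack the three loose steel mounting plates (a long L, a T and a small L) into the mesh tray so that all three lie side by side, flat on its floor with their upright webs pointing up; they only fit turned the right way, and the small plate's raised tongue has to lap over a plate that is already in. Leave everything else on the desk standing where it is.

Things in the scene. Friction and masses are not known exactly. Their poses are not given: they have to be found in the camera images.
- tray: Dark steel mesh tray, fixed to the desk, 188 x 143 mm outside, inside 182 mm (its x) by 137 mm (its y), walls 3 mm thick and 20 mm high above the desk, floor surface 3 mm above the desk. Origin: centre of the underside, at desk height; x along its long side.
- long_plate: Long L-plate, 0.3 kg, 6 mm steel. Upright web, 8 x 40 mm, top 56 mm above the underside, is its grip, over the centre of mass (within 12 mm). Origin: underside, below the web's middle; z up. In mm: bar x -74.5 to 101.5, y -29.5 to 11.5; arm at its -x end, x -74.5 to -33.5, reaching y = 56.5. Web along x.
- tee_plate: T-plate, 0.25 kg, 6 mm steel. Upright web, 8 x 40 mm, top 56 mm above the underside, is its grip, over the centre of mass (within 12 mm). Origin: underside, below the web's middle; z up. In mm: bar x -65.5 to 65.5, y -31.75 to 9.25; stem x -20.5 to 20.5, reaching y = 54.25. Web along y.
- small_plate: Small L-plate, 0.2 kg, 6 mm steel. Upright web, 8 x 40 mm, top 56 mm above the underside, is its grip, over the centre of mass (within 12 mm). Origin: underside, below the web's middle; z up. In mm: arms x -31.75 to 54.25, y -25 to 16 and x -31.75 to 9.25, reaching y = 61; web along x. Raised tongue past the -x edge to x = -55.75, y -17.5 to 8.5, 9 to 14 above the underside: passes over a plate, not through a wall.
- coaster: Round wooden coaster, 96 mm across, 8 mm thick, under the mug. Origin: centre of the underside. Bystander.
- mug: Pale pink ceramic mug, 80 mm across, 92 mm tall, handle reaching about 30 mm further on its +y side; stands on the coaster. Origin: centre of the underside. Bystander.
- pen_cup: Square dark steel mesh pen cup, 75 x 75 mm, 95 mm tall, with four pens that reach 150 mm above the desk. Origin: centre of the underside. Bystander.
- glasses_case: Black plastic eyeglass case, 158 mm (x) by 62 mm (y), 44 mm tall. Origin: centre of the underside. Bystander.
- stapler: Grey stapler, 130 mm (x) by 36 mm (y), 58 mm tall. Origin: centre of the underside. Bystander.

How it is judged:
By the outcome, as a careful person would: the job done as asked, in the order asked, and still so for the second after the job is handed in, with the robot touching nothing.
It also fails if it takes over 72 s, if anything falls off the work surface, if the arm or the gripper's body presses on something with over 40 N, if the wrist force passes 120 N, or if a joint passes its speed limit or range.

## Robot

A 7-joint arm with a two-finger parallel gripper is mounted at the origin on the work surface. World frame = base frame: x ahead of the robot, y to its left, z up, the work surface at z = 0. Lengths are in m, angles in rad, forces in N, time in s.
With the tool pointing down it reaches from about 0.425 to 0.925 m from the base axis. Payload 6.8 kg.
Tool frame: the origin (TCP) lies at the very end of the fingers, on their centre line; the grasp point (between the pads) lies bot.grip_point_offset behind it (bot.grip_point_offset is the distance from the TCP to the grasp point, in m); z points along the fingers, y is the line along which they close (so a half turn about z gives the same grasp; the last joint's range is limited). The gripper opens to 85 mm and grips with 20 to 120 N. Pads are 22 mm wide; open, the fingers measure 114 mm over their backs; the gripper's body (76 mm by 85 mm) begins 54 mm behind the grasp point. The pads swing forward as they close: fully open they stand 13 mm farther back than shut.
Start: joints at [-1.241, 0.477, 0.022, 1.555, -0.011, 1.109, -0.083], TCP at [0.286, 0.611, 0.231] pointing down, gripper open.
Joint ranges: [-2.96, 2.96], [-0.34, 2.1], [-1.41, 1.46], [0.24, 2.44], [-1.37, 4.51], [0.17, 1.92], [-2.96, 2.96]. Speed limits (rad/s): [2.39, 2.39, 3.14, 3.14, 3.14, 3.14, 3.14].

## Interface

Orientations are given as a unit quaternion [w, x, y, z].
In Python, from station import bot, imaging gives the robot as it stands. The module is installed in compiled form; this text tells all that it offers.
- The arm moves only by the tool carry_out, never from a script. Its argument "targets" is one flat list of numbers, 5 for each row, row after row: the closure in counts, from 0 (fully open) to 255 (shut), then the shift along the world's x, y, z in mm, then the turn about the world's z in degrees. A call has 1 to 20 rows; each row shifts and turns the commanded pose from where the row before left it; what a row does not reach is not made up. A row lasts 1/10 s, in which the tool goes at most 50 mm and 8.59 degrees, less where a joint would pass 70% of its speed; a pose out of reach is approached as far as the arm can. A call is refused whole if a number of a shift passes 50 or a number of a turn 8.59, either way. A call with a gripper value outside its range is refused whole. The fingers move at their own pace and stop on an object; "newtons" is the grip in N (left out, the last holds). Time passes only in rows, so rows that do not move let the fingers close. It gives the time, the measured TCP pose, the force, the opening and the grip force at its end, in the units of the state.
- bot.get_obs(): the state, without advancing time (a new reading comes with each control period).
- imaging.read_camera(name): name is "scene" or "top" or "wrist"; returns a dict with "frame" (400x640x3 uint8, red, green, blue), "fov_y" (degrees; the focal length in pixels is half the picture's height over the tangent of half this angle, whatever the lens; pixels are square), "cx", "cy" (the principal point, pixels), "k1" (the pictures are not rectified: a ray, as slopes to the right and down, at radius r is drawn at 1 + k1 r^2 times it, then the intrinsics apply), "pose" (4x4, takes a point from camera to world coordinates); the wrist camera has in their place "tool_from_camera" (4x4, takes a point from camera to tool coordinates, whose origin is the TCP and whose axes are the flange's). Camera axes: x right, y up, looking along -z (the intrinsics and any distortion apply to the point x, -y, -z); pixel columns grow to the right and rows downward; lengths in m; the calibration is good to about 2 mm. A picture is of the moment at which its call begins: read the wrist's pose just before it. There is no depth.
- bot.hand_in(): hands the job in; it is judged then, once.
The state is a dict: "t": time; "q": joint angles; "joint_vel": joint speeds; "joint_torque": joint torques, N m; "eef_pos": TCP position; "tool_rot": TCP orientation; "contact_force": force on the tool from outside, world axes, zero at the start; "torque": the same for the moment, N m; "gripper_width": opening from 0.0 (shut) to 1.0 (fully open); "grasp_force": force on a finger pad.
Only numpy, scipy, OpenCV 4.12 (cv2) and the standard library are available. Lean on these libraries where they do the work, as an engineer would, in place of code of your own. Each camera call takes 0.05 s, during which the arm holds its last target. There are 200 camera calls.

## Working session

There is one attempt and no reset: what is moved stays moved. The work goes in short steps, Python scripts to look and compute and a tool call to move; the robot and the scene stay as the last step left them, time stands still between calls to the robot, and variables do not carry over. Pictures are saved under pics/ and viewed, at most 10 in all, crops included, and the job is handed in when it is done.

Besides the shell and the picture viewer there is one more tool, called after "Emit:" in YAML: its name, and indented under it one key for each argument. carry_out: Moves the arm, as the interface text tells. Its arguments: {"type":"object","properties":{"targets":{"type":"array","items":{"type":"number"}},"newtons":{"type":"number"}},"required":["targets"]}

```bash
mkdir -p pics
cat > h.py <<'E'
import numpy as np,cv2
from station import bot,imaging
from scipy.spatial.transform import Rotation as R
def snap(name,fn):
    o=bot.get_obs(); c=imaging.read_camera(name)
    T=c.get("pose")
    if T is None:
        q=o["tool_rot"]; W=np.eye(4); W[:3,:3]=R.from_quat([q[1],q[2],q[3],q[0]]).as_matrix(); W[:3,3]=o["eef_pos"]; T=W@np.array(c["tool_from_camera"])
    cv2.imwrite(f"pics/{fn}.png",c["frame"][:,:,::-1])
    np.savez(f"pics/{fn}.npz",T=T,f=200/np.tan(np.radians(c["fov_y"]/2)),cx=c["cx"],cy=c["cy"],k1=c["k1"])
    return c
def cam(fn):
    d=np.load(f"pics/{fn}.npz"); return d["T"],float(d["f"]),float(d["cx"]),float(d["cy"]),float(d["k1"])
def unproj(fn,px,z):
    T,f,cx,cy,k1=cam(fn); out=[]
    for (u,v) in px:
        d=np.array([(u-cx)/f,(v-cy)/f]); s=d.copy()
        for _ in range(30): s=d/(1+k1*(s@s))
        ray=T[:3,:3]@np.array([s[0],-s[1],-1]); p=T[:3,3]
        out.append(p+ray*(z-p[2])/ray[2])
    return np.array(out)
def proj(fn,P):
    T,f,cx,cy,k1=cam(fn); P=np.atleast_2d(P)
    c=(P-T[:3,3])@T[:3,:3]; s=np.c_[c[:,0],-c[:,1]]/-c[:,2:3]
    s=s*(1+k1*(s**2).sum(1,keepdims=True)); return s*f+[cx,cy]
E
python3 - <<'E'
from h import *
for n in("top","scene"):
    snap(n,n+"0"); print(n,cam(n+"0"))
    im=cv2.imread(f"pics/{n}0.png"); cv2.imwrite(f"pics/{n}0b.png",cv2.resize(im,(800,500),interpolation=cv2.INTER_CUBIC))
o=bot.get_obs(); print(o, bot.grip_point_offset)
E
```

```text
top (array([[ 1.25894543e-02,  9.99337756e-01, -3.41402128e-02,
         5.27295688e-01],
       [-9.99879535e-01,  1.28915889e-02,  8.64416883e-03,
         9.72856458e-04],
       [ 9.07856587e-03,  3.40272748e-02,  9.99379670e-01,
         1.20164856e+00],
       [ 0.00000000e+00,  0.00000000e+00,  0.00000000e+00,
         1.00000000e+00]]), 511.14054717419435, 321.0588113161907, 199.76931210170417, -0.032788716342013274)
scene (array([[ 0.83939875, -0.432556  ,  0.32909733,  1.04349343],
       [ 0.54333614,  0.68339242, -0.48760706, -0.69673986],
       [-0.01398525,  0.58810723,  0.80866204,  1.19535377],
       [ 0.        ,  0.        ,  0.        ,  1.        ]]), 490.6651826797302, 325.7417159660406, 200.18400303276374, -0.1321919784547078)
{'t': 0.1, 'q': array([-1.24110638,  0.47775433,  0.02234959,  1.55638756, -0.01151262,
        1.10927904, -0.08308487]), 'joint_vel': array([ 3.27135432e-04, -1.88478051e-03, -3.10969650e-04, -9.77288404e-04,
       -9.55828838e-05,  6.86246608e-04, -1.71194902e-04]), 'joint_torque': array([ 4.65749137e-03, -5.97755921e+01,  1.61355838e+00, -2.81957442e+01,
        1.27949865e-02,  5.02249139e-03,  2.61552742e-05]), 'eef_pos': array([0.28593792, 0.61083813, 0.23038355]), 'tool_rot': array([-1.26964951e-04,  2.17139793e-01,  9.76140148e-01, -8.40516768e-04]), 'contact_force': array([-0.47319061,  0.50408825, -0.32127776]), 'torque': array([ 0.00142021, -0.03293252, -0.02529291]), 'grasp_force': 0.0, 'gripper_width': 0.9985033209301137} 0.0187
```

View pics/top0b.png

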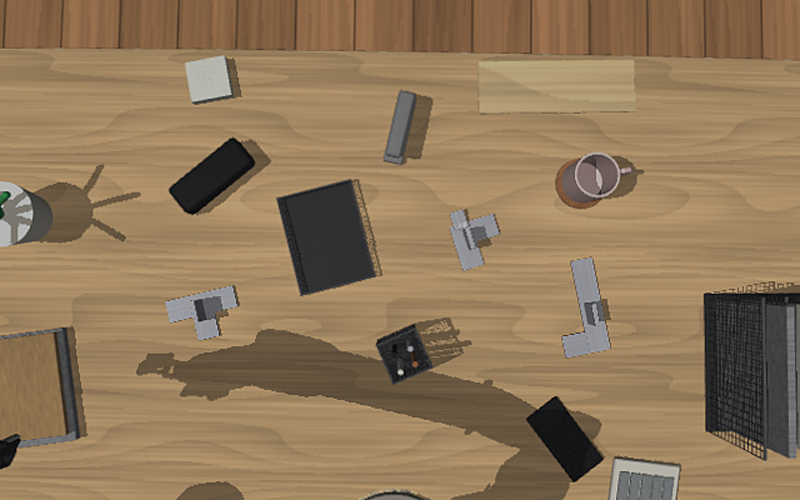

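View pics/scene0b.png

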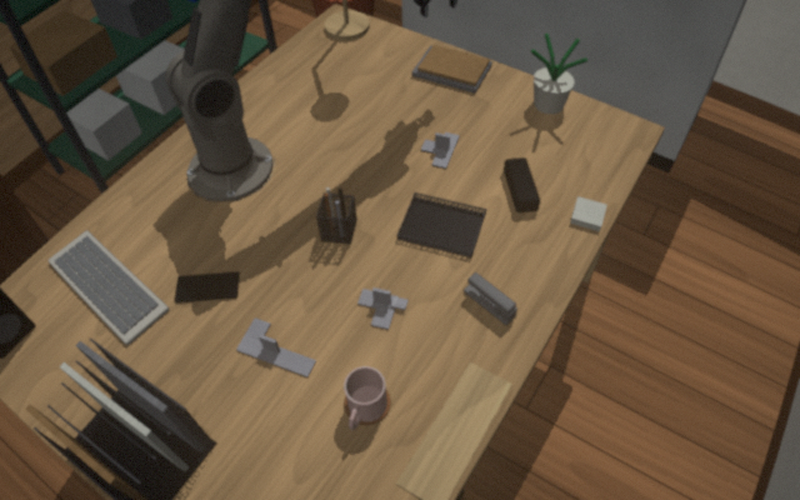

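The top view (800-wide) shows the long L at (585,310), the T at (205,310), the small L at (472,238) and the tray at (328,237). Next I'll work out coarse positions and enlarge the plates.

Run:
```python
from h import *
u=lambda *p,z:(unproj("top0",np.array(p)/1.25,z)*1000).round(0)
print("long end",u((571,261),(592,257),(609,349),(562,357),z=.006)[:,:2])
print("tray",u((277,198),(357,180),(381,275),(301,294),z=.02)[:,:2])
print("tee",u((166,308),(238,290),z=.006)[:,:2], "small",u((460,210),(473,268),z=.006)[:,:2])
im=cv2.imread("pics/top0.png")
def crop(x,y,w,h): return cv2.resize(im[y:y+h,x:x+w],None,fx=4,fy=4,interpolation=cv2.INTER_CUBIC)
A=np.hstack([crop(340,150,75,75),crop(125,215,75,75)]); B=np.hstack([crop(440,195,75,75),crop(225,150,75,75)])
cv2.imwrite("pics/c0.png",np.vstack([A,B]))
snap("wrist","w0");print(cam("w0"))
```

```text
long end [[ 551. -329.]
 [ 559. -368.]
 [ 387. -401.]
 [ 371. -313.]]
tray [[661. 223.]
 [696.  75.]
 [520.  28.]
 [484. 175.]]
tee [[453. 429.]
 [489. 295.]] small [[ 644. -119.]
 [ 536. -144.]]
(array([[ 0.42353463, -0.87419319, -0.23749672,  0.22658642],
       [ 0.90587642,  0.40798978,  0.11372008,  0.63951397],
       [-0.00251708, -0.26330707,  0.96470879,  0.37444136],
       [ 0.        ,  0.        ,  0.        ,  1.        ]]), 325.7922791932293, 317.20578860888094, 197.15986513254492, 0.008679906672544082)
```

View pics/c0.png

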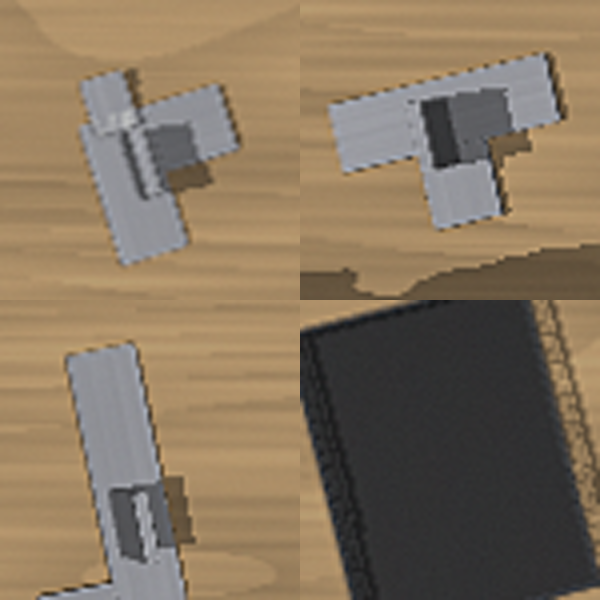

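```bash
cat >> h.py <<'E'
from scipy.optimize import least_squares
def fit(fn,loc,px,z,g):
    loc=np.array(loc,float)/1000; px=np.array(px,float)
    zz=np.broadcast_to(z,len(loc))
    def W(p): c,s=np.cos(p[2]),np.sin(p[2]); return np.c_[p[0]+c*loc[:,0]-s*loc[:,1],p[1]+s*loc[:,0]+c*loc[:,1],zz]
    r=least_squares(lambda p:(proj(fn,W(p))-px).ravel(),[g[0],g[1],np.radians(g[2])],loss="soft_l1",x_scale=[.01,.01,.05])
    p=r.x; print(fn,"pose mm,deg",(p[:2]*1000).round(1),np.degrees(p[2]).round(2),"res px",(proj(fn,W(p))-px).round(1).tolist()); return p
E
python3 - <<'E'
from h import *
f=lambda pts,ox,oy,tx,ty:[((x-tx+.5)/4-.5+ox,(y-ty+.5)/4-.5+oy) for x,y in pts]
fit("top0",[(65.5,-31.75),(-65.5,-31.75),(65.5,9.25),(20.5,54.25),(-20.5,54.25)],f([(328,104),(548,53),(344,172),(437,229),(502,213)],125,215,300,0),.006,(.45,.36,104))
fit("top0",[(101.5,11.5),(101.5,-29.5),(-74.5,-29.5),(-74.5,56.5)],f([(66,355),(133,342)],440,195,0,300)+[(609/1.25,349/1.25),(562/1.25,357/1.25)],.006,(.45,-.36,10))
fit("top0",[(54.25,-25),(54.25,16),(-31.75,-25),(-31.75,61),(9.25,61)],f([(123,265),(188,245),(80,127),(218,85),(240,148)],340,150,0,0),.006,(.6,-.12,193))
fit("top0",[(94,71.5),(94,-71.5),(-94,-71.5),(-94,71.5)],np.array([(277,198),(357,180),(381,275),(301,294)])/1.25,.01,(.6,.12,14))
E
```

```text
top0 pose mm,deg [452.2 360.6] 103.86 res px [[0.2, -0.2], [-0.3, -0.1], [-0.0, -0.1], [-0.3, 0.2], [0.5, 0.2]]
top0 pose mm,deg [ 454.6 -356.6] 10.51 res px [[-0.1, -0.1], [0.1, 0.1], [-0.9, -0.0], [0.8, 0.0]]
top0 pose mm,deg [ 590.6 -132.2] 197.87 res px [[-0.1, 0.3], [0.3, 0.1], [-0.2, -0.3], [0.1, -0.5], [-0.1, 0.4]]
top0 pose mm,deg [590.7 126. ] 14.68 res px [[2.3, -0.7], [-2.3, -1.0], [-2.2, 1.0], [2.1, 0.7]]
```

Emit:
carry_out:
  targets: [0, 9.8, -14.7, -1.5, -8.3, 0, 9.8, -14.7, -1.5, -8.3, 0, 9.8, -14.7, -1.5, -8.3, 0, 9.8, -14.7, -1.5, -8.3, 0, 9.8, -14.7, -1.5, -8.3, 0, 9.8, -14.7, -1.5, -8.3, 0, 9.8, -14.7, -1.5, -8.3, 0, 9.8, -14.7, -1.5, -8.3, 0, 9.8, -14.7, -1.5, -8.3, 0, 9.8, -14.7, -1.5, -8.3, 0, 9.8, -14.7, -1.5, -8.3, 0, 9.8, -14.7, -1.5, -8.3, 0, 9.8, -14.7, -1.5, -8.3, 0, 9.8, -14.7, -1.5, -8.3, 0, 9.8, -14.7, -1.5, -8.3, 0, 9.8, -14.7, -1.5, -8.3, 0, 9.8, -14.7, -1.5, -8.3, 0, 0, 0, 0, 0, 0, 0, 0, 0, 0]
  newtons: 80

```text
t: 2.05
eef_pos: [0.4524, 0.3618, 0.2057]
tool_rot: [0.0, 0.993, 0.122, -0.0]
contact_force: [-0.5, 0.5, 1.1]
gripper_width: 1.003
grasp_force: 0.0
```

```bash
cat >> h.py <<'E'
def tool():
    o=bot.get_obs(); q=o["tool_rot"]; M=R.from_quat([q[1],q[2],q[3],q[0]]).as_matrix()
    print("t",o["t"],"tcp",(o["eef_pos"]*1000).round(1),"closing deg",np.degrees(np.arctan2(M[1,1],M[0,1])).round(2),"z",M[:,2].round(3),"F",o["contact_force"].round(1),"w",round(o["gripper_width"],3),"gf",round(o["grasp_force"],1),"q",o["q"].round(2))
E
python3 - <<'E'
from h import *
snap("wrist","w1"); tool()
im=cv2.imread("pics/w1.png"); cv2.imwrite("pics/w1b.png",cv2.resize(im,(800,500),interpolation=cv2.INTER_CUBIC))
c,s=np.cos(np.radians(103.86)),np.sin(np.radians(103.86))
L=np.array([(65.5,-31.75),(-65.5,-31.75),(65.5,9.25),(20.5,54.25),(-20.5,54.25),(-65.5,9.25)])/1000
print((proj("w1",np.c_[.4522+c*L[:,0]-s*L[:,1],.3606+s*L[:,0]+c*L[:,1],L[:,0]*0+.006])*1.25).round(0).tolist())
E
```

```text
t 2.1 tcp [452.  362.5 205.7] closing deg -75.93 z [-0.001  0.    -1.   ] F [-0.2  0.4  0.1] w 1.001 gf 0.0 q [-1.26  0.39  0.62  1.85 -0.27  0.98 -1.85]
[[319.0, 180.0], [476.0, 180.0], [322.0, 228.0], [374.0, 277.0], [420.0, 277.0], [473.0, 228.0]]
```

View pics/w1b.png

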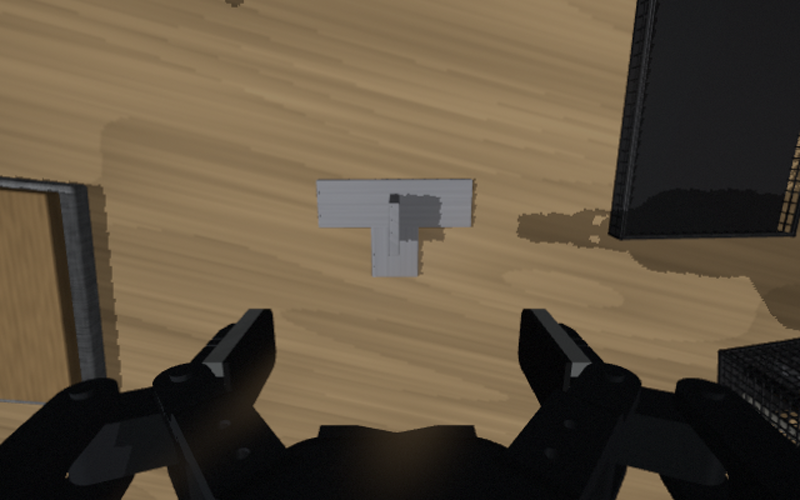

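The T sits in the wrist view with its bar corners at (317,180) and (473,180). That's within about 2 px of the prediction, and it's square to the fingers. Descending to grasp it.

Emit:
carry_out:
  targets: [0, 0, -1, -31, 0, 0, 0, 0, -31, 0, 0, 0, 0, -31, 0, 0, 0, 0, -31, 0, 0, 0, 0, -31, 0, 0, 0, 0, -31, 0, 0, 0, 0, 0, 0, 255, 0, 0, 0, 0, 255, 0, 0, 0, 0, 255, 0, 0, 0, 0, 255, 0, 0, 0, 0, 255, 0, 0, 0, 0, 255, 0, 0, 0, 0, 255, 0, 0, 0, 0, 255, 0, 0, 0, 0, 255, 0, 0, 20, 0, 255, 0, 0, 40, 0, 255, 0, 0, 40, 0, 255, 0, 0, 0, 0, 255, 0, 0, 0, 0]
  newtons: 80

```text
t: 4.1
eef_pos: [0.4526, 0.3607, 0.1202]
tool_rot: [-0.001, 0.993, 0.12, 0.0]
contact_force: [0.4, -1.0, -2.9]
gripper_width: 0.08
grasp_force: 78.6
```

Run:
```python
from h import *
snap("wrist","w2"); tool()
im=cv2.imread("pics/w2.png"); cv2.imwrite("pics/w2b.png",cv2.resize(im,(800,500),interpolation=cv2.INTER_CUBIC))
```

```text
t 4.15 tcp [451.8 360.1 119. ] closing deg -76.16 z [-0.001 -0.001 -1.   ] F [ 0.1 -0.3 -2.9] w 0.082 gf 78.6 q [-1.21  0.51  0.57  1.92 -0.36  0.82 -1.78]
```

View pics/w2b.png

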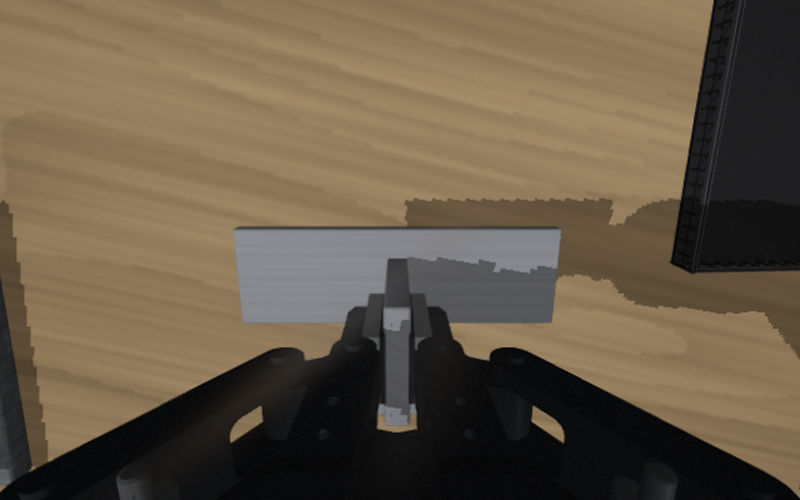

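The T hangs level in the grip: the bar's top corners are at (234,228), (561,228), (242,322) and (552,322). Next I'll turn it 90° and stage it beside the tray so I can measure both.

Emit:
carry_out:
  targets: [255, 0, 0, 30, 0, 255, 0, 0, 40, 8, 255, 16, -34, 1, 8.2, 255, 16, -34, 1, 8.2, 255, 16, -34, 1, 8.2, 255, 16, -34, 1, 8.2, 255, 16, -34, 1, 8.2, 255, 16, -34, 1, 8.2, 255, 16, -34, 1, 8.2, 255, 16, -34, 1, 8.2, 255, 16, -34, 1, 8.2, 255, 16, -34, 1, 8.2, 255, 0, -20, 0, 0.6, 255, 0, 0, 0, 0, 255, 0, 0, 0, 0]

```text
t: 5.65
eef_pos: [0.6116, 0.0004, 0.1978]
tool_rot: [-0.001, 0.613, 0.79, -0.001]
contact_force: [-0.0, 0.7, -2.3]
gripper_width: 0.082
grasp_force: 78.5
```

Run:
```python
from h import *
for dz in (-.016,-.014,-.012):
    print(dz); fit("w2",[(65.5,-31.75),(-65.5,-31.75),(65.5,9.25),(-65.5,9.25)],(np.array([(234,228),(561,228),(242,322),(552,322)])+.5)/1.25-.5,.119+dz,(.452,.360,104))
snap("wrist","w3"); tool()
im=cv2.imread("pics/w3.png"); cv2.imwrite("pics/w3b.png",cv2.resize(im,(800,500),interpolation=cv2.INTER_CUBIC))
```

```text
-0.016
w2 pose mm,deg [451.8 360.2] 103.85 res px [[1.3, 0.3], [-1.4, 0.3], [2.7, -0.6], [-2.2, -0.6]]
-0.014
w2 pose mm,deg [452.4 360.3] 103.84 res px [[-0.4, -0.1], [0.2, -0.0], [1.2, -0.0], [-0.7, 0.0]]
-0.012
w2 pose mm,deg [453.  360.6] 103.85 res px [[-2.3, -0.4], [1.7, -0.3], [-0.5, 0.6], [0.6, 0.6]]
t 5.7 tcp [611.8   1.6 198.1] closing deg 14.45 z [-0.003  0.001 -1.   ] F [-0.2  0.4 -2.9] w 0.083 gf 78.5 q [-0.37  0.42  0.36  1.76 -0.17  0.99  0.3 ]
```

View pics/w3b.png

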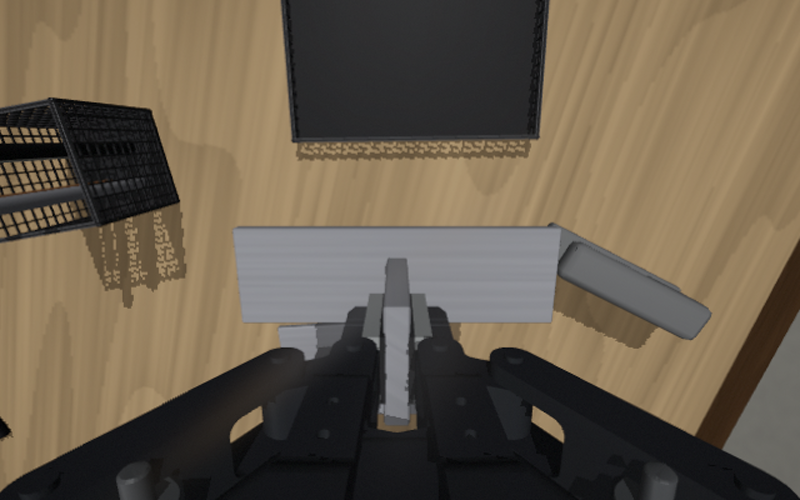

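The tray's near rim runs from (293,142) to (539,138). The T hangs level and clear of everything. I'll back off a little to get the whole tray in view and fit its rim with code.

Emit:
carry_out:
  targets: [255, 5, -25, 40, 0, 255, 5, -25, 40, 0, 255, 0, 0, 20, 0, 255, 0, 0, 0, 0, 255, 0, 0, 0, 0, 255, 0, 0, 0, 0]

```text
t: 6.3
eef_pos: [0.6217, -0.0474, 0.2974]
tool_rot: [-0.002, 0.612, 0.791, -0.001]
contact_force: [-0.0, -0.8, -2.3]
gripper_width: 0.082
grasp_force: 78.9
```

Run:
```python
from h import *
snap("wrist","w4"); tool()
im=cv2.imread("pics/w4.png"); 
g=np.radians(14.7);c,s=np.cos(g),np.sin(g)
L=np.array([(94,71.5),(94,-71.5),(-94,-71.5),(-94,71.5)])/1000
P=proj("w4",np.c_[.5907+c*L[:,0]-s*L[:,1],.126+s*L[:,0]+c*L[:,1],L[:,0]*0+.02]); print(P.round(1).tolist())
x0,y0=(P.min(0)-12).clip(0).astype(int); x1,y1=(P.max(0)+12).astype(int); print(x0,y0,x1,y1)
cv2.imwrite("pics/w4c.png",cv2.resize(im[y0:y1,x0:x1],None,fx=3,fy=3,interpolation=cv2.INTER_CUBIC)[:600,:800])
```

```text
t 6.35 tcp [621.7 -47.8 297.5] closing deg 14.54 z [-0.004  0.    -1.   ] F [-0.2  0.  -2.2] w 0.079 gf 78.9 q [-0.32  0.35  0.39  1.62 -0.14  1.2   0.36]
[[415.7, -63.1], [406.2, 76.1], [251.6, 76.5], [244.2, -62.4]]
232 0 427 88
```

View pics/w4c.png

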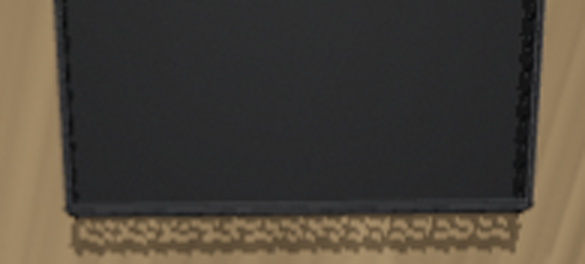

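The crop shows the near rim corners at (67,214) and (531,210), with the far side out of view. I'll move 80 mm forward so the whole tray is framed, then fit all four outer rim corners.

Emit:
carry_out:
  targets: [255, -10, 39, 0, 0, 255, -10, 39, 0, 0, 255, 0, 0, 0, 0, 255, 0, 0, 0, 0, 255, 0, 0, 0, 0]

```text
t: 6.85
eef_pos: [0.6024, 0.0277, 0.299]
tool_rot: [-0.0, 0.613, 0.79, -0.001]
contact_force: [-0.2, 0.3, -2.0]
gripper_width: 0.082
grasp_force: 78.7
```

Run:
```python
from h import *
snap("wrist","w5"); tool()
im=cv2.imread("pics/w5.png"); 
A=fit("w3",[(-94,-71.5),(94,-71.5)],(np.array([(293,142),(539,138)])+.5)/1.25-.5,.02,(.59,.126,14.7))
B=fit("w4",[(-94,-71.5),(94,-71.5)],[(254,71),(408.7,69.7)],.02,(.59,.126,14.7))
x0,y0,x1,y1=215,0,445,170
cv2.imwrite("pics/w5c.png",cv2.resize(im[y0:y1,x0:x1],None,fx=3,fy=3,interpolation=cv2.INTER_CUBIC))
# auto edge: dark silhouettes
g=cv2.cvtColor(im,cv2.COLOR_BGR2GRAY).astype(int)
for v in range(5,160,12):
    d=np.where(g[v,200:460]<75)[0]+200
    print(v,(d.min(),d.max(),len(d)) if len(d) else None)
for u in range(240,410,15):
    d=np.where(g[:160,u]<75)[0]; print("c",u,(d.min(),d.max(),len(d)) if len(d) else None, g[d.max()-6:d.max()+4,u] if len(d) else "")
```

```text
t 6.9 tcp [602.6  27.3 299.2] closing deg 14.33 z [-0.001 -0.001 -1.   ] F [-0.1  0.3 -1.8] w 0.079 gf 78.7 q [-0.44  0.31  0.37  1.67 -0.12  1.18  0.21]
w3 pose mm,deg [591.3 134.2] 15.25 res px [[-0.1, 0.0], [0.1, 0.0]]
w4 pose mm,deg [591.4 133.1] 15.01 res px [[-0.3, 0.0], [0.3, 0.0]]
5 None
17 (np.int64(250), np.int64(409), 160)
29 (np.int64(250), np.int64(408), 159)
41 (np.int64(251), np.int64(408), 158)
53 (np.int64(252), np.int64(407), 156)
65 (np.int64(253), np.int64(406), 154)
77 (np.int64(253), np.int64(406), 154)
89 (np.int64(254), np.int64(405), 152)
101 (np.int64(255), np.int64(404), 150)
113 (np.int64(256), np.int64(403), 148)
125 (np.int64(256), np.int64(403), 148)
137 None
149 None
c 240 None 
c 255 (np.int64(11), np.int64(112), 101) [56 60 60 60 60 64 69 76 77 81]
c 270 (np.int64(10), np.int64(134), 125) [ 40  40  40  41  48  54  55 113 151 137]
c 285 (np.int64(10), np.int64(134), 125) [ 41  40  40  40  48  57  59 105 124  95]
c 300 (np.int64(10), np.int64(134), 125) [ 41  40  42  42  54  61  61 111 143 128]
c 315 (np.int64(10), np.int64(134), 125) [ 42  41  41  41  54  62  67 108 138 136]
c 330 (np.int64(10), np.int64(133), 124) [ 42  41  40  40  45  53  59  79 118 125]
c 345 (np.int64(9), np.int64(133), 125) [ 40  42  41  40  45  49  54 105 129  99]
c 360 (np.int64(9), np.int64(133), 125) [ 41  41  41  40  51  56  59 111 146 133]
c 375 (np.int64(9), np.int64(133), 125) [ 42  42  40  40  53  60  60 113 143 128]
c 390 (np.int64(8), np.int64(133), 126) [ 42  41  42  41  54  63  68 107 134 124]
c 405 (np.int64(8), np.int64(94), 87) [58 61 64 67 69 73 74 75 79 82]
```

View pics/w5c.png

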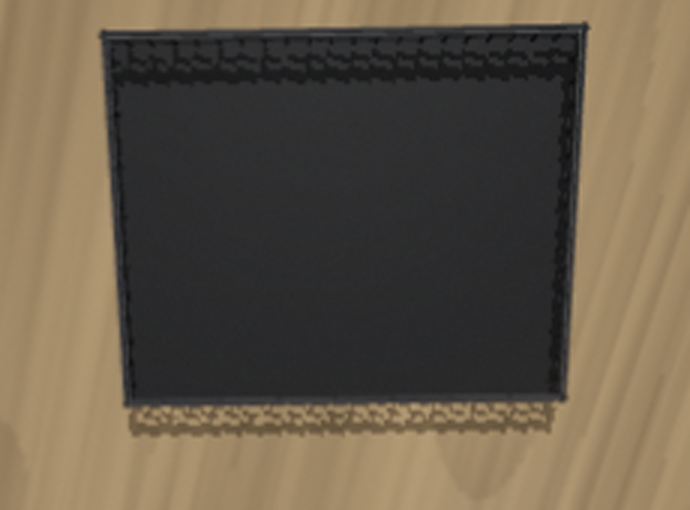

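The whole tray is visible, with outer rim corners in the crop at (102,31), (588,24), (566,401) and (126,406).

Run:
```python
from h import *
px=(np.array([(126,406),(566,401),(588,24),(102,31)])+.5)/3-.5+[215,0]
p=fit("w5",[(-94,-71.5),(94,-71.5),(94,71.5),(-94,71.5)],px,.02,(.59,.13,15))
for x in ([.5914,.1335,np.radians(14.95)],p):
  c,s=np.cos(x[2]),np.sin(x[2])
  for n,l in (("T",(-22.2,33.45)),("long",(-14.0,-35.7)),("small",(62.7,10.95))):
    print(n,(x[0]*1000+c*l[0]-s*l[1]).round(1),(x[1]*1000+s*l[0]+c*l[1]).round(1))
```

```text
w5 pose mm,deg [591.3 133.8] 15.11 res px [[-0.3, 0.2], [0.2, 0.0], [0.2, -0.1], [-0.1, -0.0]]
T 561.3 160.1
long 587.1 95.4
small 649.2 160.3
T 561.2 160.4
long 587.1 95.7
small 649.0 160.8
```

Emit:
carry_out:
  targets: [255, -10.4, 33.2, 0, 0.3, 255, -10.4, 33.2, 0, 0.3, 255, -10.4, 33.2, -15, 0, 255, -10.4, 33.2, -32, 0, 255, 0, 0, -32, 0, 255, 0, 0, -32, 0, 255, 0, 0, -32, 0, 255, 0, 0, -32, 0, 255, 0, 0, -32, 0, 255, 0, 0, -32, 0, 255, 0, 0, 0, 0, 255, 0, 0, 0, 0, 255, 0, 0, 0, 0, 255, 0, 0, 0, 0]

```text
t: 8.3
eef_pos: [0.5626, 0.1615, 0.0627]
tool_rot: [0.001, 0.609, 0.793, 0.001]
contact_force: [0.2, -0.2, -1.7]
gripper_width: 0.084
grasp_force: 78.6
```

Run:
```python
from h import *
tool()
```

```text
t 8.3 tcp [562.6 161.5  62.7] closing deg 14.99 z [ 0.003  0.001 -1.   ] F [ 0.2 -0.2 -1.7] w 0.084 gf 78.6 q [-0.57  0.55  0.24  1.92 -0.19  0.69  0.05]
```

Emit:
carry_out:
  targets: [255, -1.5, -1.2, -10, 0, 255, 0, 0, -12, 0, 255, 0, 0, -10, 0, 255, 0, 0, -5, 0, 255, 0, 0, -2, 0, 255, 0, 0, -1, 0, 255, 0, 0, 0, 0, 255, 0, 0, 0, 0]

```text
t: 9.1
eef_pos: [0.5586, 0.1598, 0.0236]
tool_rot: [-0.001, 0.609, 0.793, -0.0]
contact_force: [-15.0, -3.8, 37.4]
gripper_width: 0.083
grasp_force: 85.1
```

Run:
```python
from h import *
tool()
```

```text
t 9.1 tcp [558.6 159.8  23.6] closing deg 14.99 z [-0.003  0.001 -1.   ] F [-15.   -3.8  37.4] w 0.083 gf 85.1 q [-0.55  0.61  0.21  1.94 -0.21  0.62  0.06]
```

Emit:
carry_out:
  targets: [255, 0, 0, 2, 0, 255, 0, 0, 0, 0, 255, 0, 0, 0, 0]

```text
t: 9.4
eef_pos: [0.5597, 0.1601, 0.0237]
tool_rot: [-0.0, 0.609, 0.793, 0.0]
contact_force: [-5.6, -1.3, 15.6]
gripper_width: 0.081
grasp_force: 81.6
```

Run:
```python
from h import *
tool()
```

```text
t 9.4 tcp [559.7 160.1  23.7] closing deg 15.01 z [-0.  0. -1.] F [-5.6 -1.3 15.6] w 0.081 gf 81.6 q [-0.55  0.61  0.21  1.94 -0.21  0.62  0.06]
```

Emit:
carry_out:
  targets: [255, 0.5, 0, 1.2, 0, 255, 0, 0, 0, 0, 185, 0, 0, 0, 0, 185, 0, 0, 0, 0, 185, 0, 0, 0, 0, 185, 0, 0, 10, 0, 185, 0, 0, 40, 0, 185, 0, 0, 50, 0, 100, 0, 0, 50, 0, 0, 10, -35, 50, 0, 0, 10, -35, 50, 0, 0, 10, -35, 25, 0, 0, 10, -35, 0, 0, 0, 0, 0, 0, 0, 0, 0, 0, 0, 0, 0, 0, 0, 0, 0]

```text
t: 11.0
eef_pos: [0.5958, 0.0348, 0.2797]
tool_rot: [-0.001, 0.608, 0.794, 0.0]
contact_force: [-0.2, -0.2, -0.7]
gripper_width: 1.001
grasp_force: 0.0
```

```bash
cat >> h.py <<'E'
POLY=dict(tee=[(-65.5,-31.75),(65.5,-31.75),(65.5,9.25),(20.5,9.25),(20.5,54.25),(-20.5,54.25),(-20.5,9.25),(-65.5,9.25)],
 long=[(-74.5,-29.5),(101.5,-29.5),(101.5,11.5),(-33.5,11.5),(-33.5,56.5),(-74.5,56.5)],
 small=[(-31.75,-25),(54.25,-25),(54.25,16),(9.25,16),(9.25,61),(-31.75,61)])
def edges(fn,name,p,z,skip=(),n=40,r=6):
    """refine pose p by snapping the polygon's edges to the strongest gradient along normals"""
    im=cv2.imread(f"pics/{fn}.png"); g=cv2.GaussianBlur(cv2.cvtColor(im,cv2.COLOR_BGR2GRAY).astype(np.float32),(0,0),.8)
    L=np.array(POLY[name])/1000; p=np.array(p,float)
    for it in range(6):
        rr=r if it<2 else 3
        def W(p,l): c,s=np.cos(p[2]),np.sin(p[2]); return np.c_[p[0]+c*l[:,0]-s*l[:,1],p[1]+s*l[:,0]+c*l[:,1],np.full(len(l),z)]
        ls,tg,nn=[],[],[]
        for i in range(len(L)):
            if i in skip: continue
            a,b=L[i],L[(i+1)%len(L)]; t=np.linspace(.08,.92,n)[:,None]; l=a+(b-a)*t
            u=proj(fn,W(p,l)); d=u[-1]-u[0]; d/=np.linalg.norm(d); nv=np.array([-d[1],d[0]])
            k=np.arange(-rr,rr+.01,.25); S=u[:,None]+k[None,:,None]*nv
            I=cv2.remap(g,S[...,0].astype(np.float32),S[...,1].astype(np.float32),cv2.INTER_LINEAR,borderValue=-1)
            # plate brighter inside: inside side of normal
            cen=proj(fn,W(p,((a+b)/2+0.0001*np.array([-(b-a)[1],(b-a)[0]])/np.linalg.norm(b-a))[None]))[0]-proj(fn,W(p,((a+b)/2)[None]))[0]
            G=np.abs(np.gradient(I,axis=1))
            j=G.argmax(1); ok=(G.max(1)>3)&(u[:,0]>8)&(u[:,0]<632)&(u[:,1]>8)&(u[:,1]<392)
            ls.append(l[ok]); tg.append((u+k[j][:,None]*nv)[ok]); nn.append(np.repeat(nv[None],n,0)[ok])
        ls,tg,nn=map(np.concatenate,(ls,tg,nn))
        q=least_squares(lambda q:((proj(fn,W(q,ls))-tg)*nn).sum(1),p,loss="soft_l1",f_scale=.5,x_scale=[.01,.01,.05]); p=q.x
    e=np.abs(((proj(fn,W(p,ls))-tg)*nn).sum(1)); print(fn,name,(p[:2]*1000).round(1),np.degrees(p[2]).round(2),"n",len(e),"med res",np.median(e).round(2),"p80",np.quantile(e,.8).round(2)); return p
def rel(p,tray=(.5913,.1336,np.radians(15.03))):
    c,s=np.cos(tray[2]),np.sin(tray[2]); d=(np.array(p[:2])-tray[:2])*1000
    print("in tray",(c*d[0]+s*d[1]).round(1),(-s*d[0]+c*d[1]).round(1),np.degrees(p[2]-tray[2]).round(2))
E
python3 - <<'E'
from h import *
tool(); snap("wrist","w6")
for g in ((.561,.160,195),(.563,.162,196)):
    p=edges("w6","tee",[g[0],g[1],np.radians(g[2])],.009); rel(p)
E
```

```text
t 11.0 tcp [595.8  34.8 279.7] closing deg 15.1 z [-0.001  0.001 -1.   ] F [-0.2 -0.2 -0.7] w 1.001 gf 0.0 q [-0.44  0.32  0.36  1.71 -0.12  1.14  0.21]
w6 tee [561.  158.8] 195.02 n 320 med res 0.23 p80 0.49
in tray -22.7 32.2 179.99
w6 tee [561.  158.8] 195.05 n 320 med res 0.24 p80 0.48
in tray -22.7 32.2 180.02
```

The T is well placed. On to the long plate.

Emit:
carry_out:
  targets: [0, -11.75, -32.6, -6, -7.88, 0, -11.75, -32.6, -6, -7.88, 0, -11.75, -32.6, -6, -7.88, 0, -11.75, -32.6, -6, -7.88, 0, -11.75, -32.6, -6, -7.88, 0, -11.75, -32.6, -6, -7.88, 0, -11.75, -32.6, -6, -7.88, 0, -11.75, -32.6, -6, -7.88, 0, -11.75, -32.6, -6, -7.88, 0, -11.75, -32.6, -6, -7.88, 0, -11.75, -32.6, -6, -7.88, 0, -11.75, -32.6, -6, -7.88, 0, 0, 0, 0, 0, 0, 0, 0, 0, 0, 0, 0, 0, 0, 0]

```text
t: 12.55
eef_pos: [0.4565, -0.3559, 0.2076]
tool_rot: [-0.001, 0.996, 0.093, 0.0]
contact_force: [0.2, 0.3, 0.2]
gripper_width: 1.004
grasp_force: 0.0
```

Run:
```python
from h import *
tool(); snap("wrist","w7")
for d in (0,.003): edges("w7","long",[.4546+d,-.3566,np.radians(10.5)],.006)
edges("top0","long",[.4546,-.3566,np.radians(10.5)],.006)
```

```text
t 12.55 tcp [ 456.5 -355.9  207.6] closing deg -79.32 z [ 0.     0.001 -1.   ] F [0.2 0.3 0.2] w 1.004 gf 0.0 q [-0.04  0.43  0.79  1.85 -0.36  1.   -0.48]
w7 long [ 454.4 -358.4] 12.05 n 69 med res 0.16 p80 0.27
w7 long [ 454.3 -358.3] 12.02 n 69 med res 0.22 p80 0.3
top0 long [ 454.6 -359. ] 12.45 n 126 med res 0.44 p80 0.98
```

```bash
sed -i 's/cv2.cvtColor(im,cv2.COLOR_BGR2GRAY).astype/im[:,:,0].astype/' h.py
python3 - <<'E'
from h import *
for d in (0,.003): edges("w7","long",[.4546+d,-.3566,np.radians(10.5)],.006)
edges("top0","long",[.4546,-.3566,np.radians(10.5)],.006)
edges("top0","small",[.5906,-.1322,np.radians(197.87)],.006,skip=(5,))
rel(edges("w6","tee",[.561,.160,np.radians(195)],.009))
edges("w1","tee",[.4522,.3606,np.radians(103.86)],.006)
E
```

```text
w7 long [ 454.9 -358.4] 11.96 n 240 med res 0.26 p80 0.51
w7 long [ 455.  -358.4] 11.95 n 240 med res 0.25 p80 0.51
top0 long [ 454.5 -359.2] 12.02 n 240 med res 0.23 p80 0.28
top0 small [ 590.8 -131. ] 197.86 n 200 med res 0.24 p80 0.48
w6 tee [561.  158.8] 195.05 n 320 med res 0.24 p80 0.49
in tray -22.7 32.2 180.02
w1 tee [452.2 363.7] 104.13 n 298 med res 0.25 p80 0.51
```

Emit:
carry_out:
  targets: [0, -1.6, -2.6, -31, 1.3, 0, 0, 0, -31, 0, 0, 0, 0, -31, 0, 0, 0, 0, -31, 0, 0, 0, 0, -31, 0, 0, 0, 0, -31, 0, 0, 0, 0, 0, 0, 255, 0, 0, 0, 0, 255, 0, 0, 0, 0, 255, 0, 0, 0, 0, 255, 0, 0, 0, 0, 255, 0, 0, 0, 0, 255, 0, 0, 0, 0, 255, 0, 0, 0, 0, 255, 0, 0, 0, 0, 255, 0, 0, 0, 0]
  newtons: 100

```text
t: 14.2
eef_pos: [0.4541, -0.3603, 0.0226]
tool_rot: [-0.0, 0.995, 0.103, 0.0]
contact_force: [-0.9, 2.7, 5.7]
gripper_width: 0.075
grasp_force: 98.2
```

Run:
```python
from h import *
tool()
```

```text
t 14.2 tcp [ 454.1 -360.3   22.6] closing deg -78.23 z [ 0.001  0.    -1.   ] F [-0.9  2.7  5.7] w 0.075 gf 98.2 q [ 0.13  0.68  0.58  1.96 -0.59  0.67 -0.28]
```

Emit:
carry_out:
  targets: [255, 0, 0, 20, 0, 255, 0, 0, 40, 0.5, 255, 0, 0, 45, 0.5, 255, 0, 0, 45, 0.5, 255, 0, 0, 45, 0.5, 255, 0, 0, 45, 0.5, 255, 0, 0, 0, 0.5, 255, 0, 0, 0, 0, 255, 0, 0, 0, 0]

```text
t: 15.1
eef_pos: [0.4528, -0.3592, 0.2601]
tool_rot: [-0.001, 0.992, 0.128, -0.001]
contact_force: [-0.5, 1.3, -3.2]
gripper_width: 0.079
grasp_force: 98.2
```

Run:
```python
from h import *
tool(); o=bot.get_obs(); snap("wrist","w8")
POLY["lb"]=[(35,-29.5),(101.5,-29.5),(101.5,11.5),(35,11.5)]
e=o["eef_pos"]
for h in (.0226,.0206): edges("w8","lb",[e[0],e[1],np.radians(15)],e[2]-h+.006,skip=(3,))
im=cv2.imread("pics/w8.png"); cv2.imwrite("pics/w8b.png",im)
```

```text
t 15.1 tcp [ 452.8 -359.2  260.1] closing deg -75.24 z [-0.003  0.002 -1.   ] F [-0.5  1.3 -3.2] w 0.079 gf 98.2 q [-0.06  0.37  0.82  1.8  -0.3   1.11 -0.46]
w8 lb [ 453.8 -358.8] 14.76 n 120 med res 0.51 p80 1.0
w8 lb [ 453.5 -358.8] 14.84 n 120 med res 1.18 p80 1.57
```

Emit:
carry_out:
  targets: [255, 11.2, 37.8, 0, 0, 255, 11.2, 37.8, 0, 0, 255, 11.2, 37.8, 0, 0, 255, 11.2, 37.8, 0, 0, 255, 11.2, 37.8, 0, 0, 255, 11.2, 37.8, 0, 0, 255, 11.2, 37.8, 0, 0, 255, 11.2, 37.8, 0, 0, 255, 11.2, 37.8, 0, 0, 255, 11.2, 37.8, 0, 0, 255, 11.2, 37.8, 0, 0, 255, 11.2, 37.8, -20, 0, 255, 0, 0, -40, 0, 255, 0, 0, -40, 0, 255, 0, 0, -40, 0, 255, 0, 0, -40, 0, 255, 0, 0, 0, 0, 255, 0, 0, 0, 0, 255, 0, 0, 0, 0, 255, 0, 0, 0, 0]

```text
t: 17.15
eef_pos: [0.5897, 0.0934, 0.084]
tool_rot: [-0.0, 0.992, 0.128, 0.002]
contact_force: [0.2, 0.2, -3.6]
gripper_width: 0.079
grasp_force: 98.4
```

Run:
```python
from h import *
tool()
```

```text
t 17.15 tcp [589.7  93.4  84. ] closing deg -75.25 z [ 0.004  0.001 -1.   ] F [ 0.2  0.2 -3.6] w 0.079 gf 98.4 q [-0.68  0.59  0.57  1.9  -0.44  0.78 -1.18]
```

Emit:
carry_out:
  targets: [255, -3, 1.3, -16, 0.2, 255, 0, 0, -20, 0, 255, 0, 0, 0, 0, 255, 0, 0, 0, 0, 255, 0, 0, 0, 0]

```text
t: 17.65
eef_pos: [0.5863, 0.0946, 0.0474]
tool_rot: [-0.0, 0.992, 0.13, 0.001]
contact_force: [0.8, -0.8, -3.2]
gripper_width: 0.079
grasp_force: 98.2
```

Run:
```python
from h import *
tool()
```

```text
t 17.65 tcp [586.3  94.6  47.4] closing deg -75.06 z [ 0.002  0.001 -1.   ] F [ 0.8 -0.8 -3.2] w 0.079 gf 98.2 q [-0.65  0.64  0.53  1.92 -0.48  0.71 -1.15]
```

Emit:
carry_out:
  targets: [255, 0.3, 0, -8, 0, 255, 0, 0, -8, 0, 255, 0, 0, -4, 0, 255, 0, 0, -1, 0, 255, 0, 0, 0, 0, 255, 0, 0, 0, 0]

```text
t: 18.25
eef_pos: [0.585, 0.0947, 0.0256]
tool_rot: [-0.001, 0.992, 0.13, -0.0]
contact_force: [-6.1, 0.6, 10.2]
gripper_width: 0.078
grasp_force: 100.8
```

Run:
```python
from h import *
tool()
```

```text
t 18.25 tcp [585.   94.7  25.6] closing deg -75.05 z [-0.001  0.001 -1.   ] F [-6.1  0.6 10.2] w 0.078 gf 100.8 q [-0.64  0.67  0.5   1.92 -0.5   0.68 -1.14]
```

Emit:
carry_out:
  targets: [255, 0.8, 0, 0.8, 0, 255, 0, 0, 0, 0, 185, 0, 0, 0, 0, 185, 0, 0, 0, 0, 185, 0, 0, 0, 0, 185, 0, 0, 10, 0, 185, 0, 0, 40, 0, 185, 0, 0, 50, 0, 100, 0, 0, 50, 0, 0, 0, 0, 50, 0, 0, 0, 0, 50, 0, 0, 0, 0, 20, 0, 0, 0, 0, 0, 0, 0, 0, 0, 0, 0, 0, 0, 0, 0, 0]

```text
t: 19.75
eef_pos: [0.5853, 0.0945, 0.2944]
tool_rot: [0.0, 0.991, 0.13, -0.001]
contact_force: [0.4, -0.7, -0.8]
gripper_width: 0.997
grasp_force: 0.0
```

Run:
```python
from h import *
tool(); snap("wrist","w9")
p=edges("w9","tee",[.561,.1588,np.radians(195)],.009); rel(p)
p=edges("w9","long",[.5865,.0950,np.radians(15)],.009); rel(p)
im=cv2.imread("pics/w9.png"); cv2.imwrite("pics/w9b.png",cv2.resize(im,(800,500)))
```

```text
t 19.75 tcp [585.3  94.5 294.4] closing deg -75.04 z [-0.002 -0.001 -1.   ] F [ 0.4 -0.7 -0.8] w 0.997 gf 0.0 q [-0.82  0.34  0.72  1.72 -0.24  1.18 -1.34]
w9 tee [561.4 158.7] 195.23 n 320 med res 0.25 p80 0.59
in tray -22.4 32.0 180.2
w9 long [588.4  96. ] 13.34 n 240 med res 0.76 p80 1.51
in tray -12.5 -35.5 -1.69
```

View pics/w9b.png

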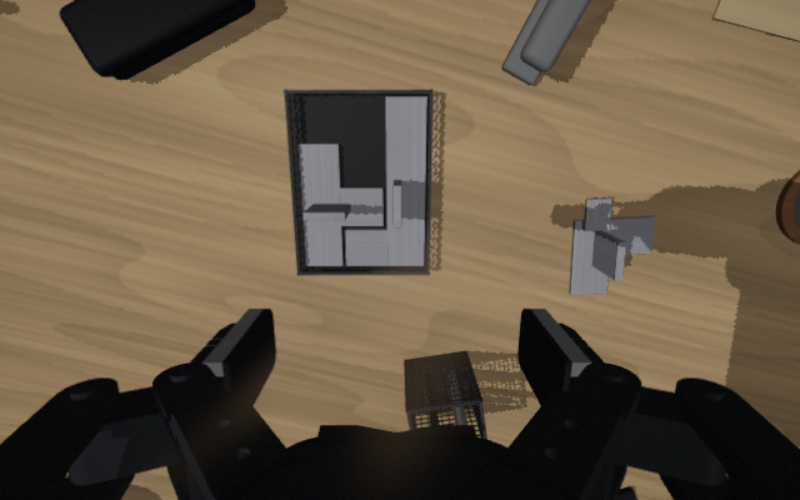

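The T and long plates both sit flat in the tray, as planned. The free pocket for the small L is at upper left, around (345,130). The long plate's fit got caught on the wall, so I'll refit it using only its inner edges.

Run:
```python
from h import *
for sk in ((),(0,),(0,5),(0,4,5),(0,1,4,5)):
    for x in (.5855,.588): 
        try: p=edges("w9","long",[x,.0950,np.radians(15)],.009,skip=sk,r=3); rel(p)
        except Exception as e: print(sk,e)
p=edges("w9","small",[.5908,-.1310,np.radians(197.9)],.006,skip=(5,))
# tray floor-free pocket: rim corners check
```

```text
w9 long [588.5  96. ] 13.38 n 240 med res 0.77 p80 1.46
in tray -12.5 -35.6 -1.65
w9 long [588.5  96. ] 13.38 n 240 med res 0.74 p80 1.48
in tray -12.5 -35.6 -1.65
w9 long [588.4  96.3] 13.04 n 200 med res 0.75 p80 1.49
in tray -12.4 -35.3 -1.99
w9 long [588.5  96.3] 13.03 n 200 med res 0.71 p80 1.46
in tray -12.4 -35.3 -2.0
w9 long [589.1  96.3] 12.93 n 160 med res 0.53 p80 1.0
in tray -11.8 -35.5 -2.1
w9 long [589.1  96.3] 12.96 n 160 med res 0.55 p80 1.0
in tray -11.8 -35.4 -2.07
w9 long [589.   96.5] 12.7 n 120 med res 0.62 p80 1.01
in tray -11.8 -35.2 -2.33
w9 long [589.1  96.6] 12.63 n 120 med res 0.55 p80 1.05
in tray -11.8 -35.2 -2.4
w9 long [591.4  95.7] 15.02 n 80 med res 0.21 p80 0.28
in tray -9.7 -36.6 -0.01
w9 long [591.5  95.7] 14.98 n 80 med res 0.19 p80 0.38
in tray -9.7 -36.6 -0.05
w9 small [ 591.3 -131. ] 197.85 n 133 med res 0.23 p80 0.47
```

Run:
```python
from h import *
POLY["long2"]=[(15,-29.5),(101.5,-29.5),(101.5,11.5),(15,11.5)]
for x in (.584,.587,.589):
    p=edges("w9","long2",[x,.0950,np.radians(15)],.009,skip=(0,3),r=4); rel(p)
im=cv2.imread("pics/w9.png")
print(im[70:90,325,0]);
```

```text
w9 long2 [588.4  94.2] 15.66 n 80 med res 0.2 p80 0.28
in tray -13.0 -37.3 0.63
w9 long2 [588.4  94.2] 15.76 n 80 med res 0.25 p80 0.26
in tray -13.0 -37.3 0.73
w9 long2 [588.4  94.3] 15.55 n 80 med res 0.19 p80 0.26
in tray -13.0 -37.2 0.52
[ 94  87  63  52  47  26  33 104 138 141 141 141 141 141 141 140 140 140
 140 141]
```

Emit:
carry_out:
  targets: [0, 0.26, -10.25, -4, 8.314, 0, 0.26, -10.25, -4, 8.314, 0, 0.26, -10.25, -4, 8.314, 0, 0.26, -10.25, -4, 8.314, 0, 0.26, -10.25, -4, 8.314, 0, 0.26, -10.25, -4, 8.314, 0, 0.26, -10.25, -4, 8.314, 0, 0.26, -10.25, -4, 8.314, 0, 0.26, -10.25, -4, 8.314, 0, 0.26, -10.25, -4, 8.314, 0, 0.26, -10.25, -4, 8.314, 0, 0.26, -10.25, -4, 8.314, 0, 0.26, -10.25, -4, 8.314, 0, 0.26, -10.25, -4, 8.314, 0, 0.26, -10.25, -4, 8.314, 0, 0.26, -10.25, -4, 8.314, 0, 0.26, -10.25, -4, 8.314, 0, 0.26, -10.25, -4, 8.314, 0, 0.26, -10.25, -4, 8.314, 0, 0.26, -10.25, -4, 8.314]

```text
t: 21.8
eef_pos: [0.5905, -0.1108, 0.2139]
tool_rot: [-0.001, -0.014, 1.0, 0.0]
contact_force: [0.6, 0.3, -0.0]
gripper_width: 0.998
grasp_force: 0.0
```

Emit:
carry_out:
  targets: [0, 0.26, -10.25, -4, 8.314, 0, 0.26, -10.25, -4, 8.314, 0, 0, 0, 0, 0, 0, 0, 0, 0, 0, 0, 0, 0, 0, 0]

```text
t: 22.3
eef_pos: [0.5919, -0.1301, 0.2073]
tool_rot: [-0.0, -0.154, 0.988, 0.0]
contact_force: [-0.2, -0.3, -0.7]
gripper_width: 0.998
grasp_force: 0.0
```

Run:
```python
from h import *
tool(); snap("wrist","w10")
for d in (0,.003): edges("w10","small",[.591+d,-.131,np.radians(197.8)],.006,skip=(5,))
```

```text
t 22.3 tcp [ 591.9 -130.1  207.3] closing deg 107.74 z [-0.001  0.    -1.   ] F [-0.2 -0.3 -0.7] w 0.998 gf 0.0 q [ 0.02  0.39  0.13  1.76 -0.06  1.    2.05]
w10 small [ 591.5 -129.8] 197.95 n 200 med res 0.44 p80 0.52
w10 small [ 591.5 -129.8] 197.98 n 200 med res 0.37 p80 0.52
```

Emit:
carry_out:
  targets: [0, -0.3, 0, -31, 0.2, 0, 0, 0, -31, 0, 0, 0, 0, -31, 0, 0, 0, 0, -31, 0, 0, 0, 0, -31, 0, 0, 0, 0, -31, 0, 0, 0, 0, 0, 0, 255, 0, 0, 0, 0, 255, 0, 0, 0, 0, 255, 0, 0, 0, 0, 255, 0, 0, 0, 0, 255, 0, 0, 0, 0, 255, 0, 0, 0, 0, 255, 0, 0, 0, 0, 255, 0, 0, 0, 0, 255, 0, 0, 0, 0]

```text
t: 23.95
eef_pos: [0.5922, -0.131, 0.0226]
tool_rot: [0.001, -0.157, 0.988, -0.0]
contact_force: [-0.8, 1.2, 5.9]
gripper_width: 0.078
grasp_force: 98.4
```

Run:
```python
from h import *
tool()
```

```text
t 23.95 tcp [ 592.2 -131.    22.6] closing deg 108.05 z [ 0.001  0.    -1.   ] F [-0.8  1.2  5.9] w 0.078 gf 98.4 q [ 0.05  0.63  0.09  1.87 -0.09  0.64  2.08]
```

Emit:
carry_out:
  targets: [255, 0, 0, 20, 0, 255, 0, 0, 40, 0, 255, 0, 0, 45, 0, 255, 0, 0, 45, 0, 255, 0, 0, 45, 0, 255, 0, 0, 45, 0, 255, 0, 0, 0, 0, 255, 0, 0, 0, 0]

```text
t: 24.75
eef_pos: [0.5917, -0.131, 0.2623]
tool_rot: [0.001, -0.157, 0.988, -0.0]
contact_force: [-0.5, 0.1, -3.1]
gripper_width: 0.077
grasp_force: 97.9
```

Run:
```python
from h import *
tool(); o=bot.get_obs(); snap("wrist","w11")
POLY["sb"]=[(25,-25),(54.25,-25),(54.25,16),(25,16)]
e=o["eef_pos"]
for h in (.022,.020): edges("w11","sb",[e[0],e[1],np.radians(197.9)],e[2]-h+.006,skip=(3,))
```

```text
t 24.75 tcp [ 591.7 -131.   262.3] closing deg 108.06 z [ 0.002 -0.    -1.   ] F [-0.5  0.1 -3.1] w 0.077 gf 97.9 q [ 0.01  0.34  0.14  1.7  -0.05  1.11  2.05]
w11 sb [ 591.5 -130.8] 198.03 n 120 med res 0.37 p80 0.76
w11 sb [ 591.3 -130.7] 198.31 n 120 med res 0.87 p80 1.28
```

Emit:
carry_out:
  targets: [255, 5.2, 26.45, 0, -8.45, 255, 5.2, 26.45, 0, -8.45, 255, 5.2, 26.45, 0, -8.45, 255, 5.2, 26.45, 0, -8.45, 255, 5.2, 26.45, 0, -8.45, 255, 5.2, 26.45, 0, -8.45, 255, 5.2, 26.45, 0, -8.45, 255, 5.2, 26.45, 0, -8.45, 255, 5.2, 26.45, 0, -8.45, 255, 5.2, 26.45, 0, -8.45, 255, 5.2, 26.45, 0, -8.5, 255, 0, 0, -40, 0, 255, 0, 0, -40, 0, 255, 0, 0, -40, 0, 255, 0, 0, -40, 0, 255, 0, 0, -25, 0, 255, 0, 0, 0, 0, 255, 0, 0, 0, 0, 255, 0, 0, 0, 0]

```text
t: 26.7
eef_pos: [0.6498, 0.16, 0.0779]
tool_rot: [0.001, 0.608, 0.794, 0.001]
contact_force: [0.5, -0.1, -2.7]
gripper_width: 0.078
grasp_force: 97.7
```

Run:
```python
from h import *
tool()
```

```text
t 26.7 tcp [649.8 160.   77.9] closing deg 15.05 z [ 0.002  0.    -1.   ] F [ 0.5 -0.1 -2.7] w 0.078 gf 97.7 q [-0.54  0.65  0.3   1.7  -0.24  0.82  0.13]
```

Emit:
carry_out:
  targets: [255, -0.5, 0, -16, 0, 255, 0, 0, -16, 0, 255, 0, 0, 0, 0, 255, 0, 0, 0, 0, 255, 0, 0, 0, 0]

```text
t: 27.2
eef_pos: [0.6487, 0.16, 0.0449]
tool_rot: [0.0, 0.608, 0.794, 0.0]
contact_force: [-0.9, 0.1, -2.6]
gripper_width: 0.078
grasp_force: 97.7
```

Run:
```python
from h import *
tool()
```

```text
t 27.2 tcp [648.7 160.   44.9] closing deg 15.06 z [ 0.001  0.    -1.   ] F [-0.9  0.1 -2.6] w 0.078 gf 97.7 q [-0.53  0.69  0.28  1.72 -0.26  0.77  0.14]
```

Emit:
carry_out:
  targets: [255, 0.5, 0, -8, 0, 255, 0, 0, -7, 0, 255, 0, 0, -3, 0, 255, 0, 0, -1, 0, 255, 0, 0, 0, 0, 255, 0, 0, 0, 0]

```text
t: 27.8
eef_pos: [0.6488, 0.16, 0.0256]
tool_rot: [-0.0, 0.608, 0.794, 0.0]
contact_force: [-0.8, 0.7, 0.7]
gripper_width: 0.078
grasp_force: 98.2
```

Run:
```python
from h import *
tool()
```

```text
t 27.8 tcp [648.8 160.   25.6] closing deg 15.06 z [-0.  0. -1.] F [-0.8  0.7  0.7] w 0.078 gf 98.2 q [-0.52  0.72  0.27  1.72 -0.26  0.74  0.14]
```

Emit:
carry_out:
  targets: [255, 0, 0, -0.4, 0, 255, 0, 0, 0, 0, 185, 0, 0, 0, 0, 185, 0, 0, 0, 0, 185, 0, 0, 0, 0, 185, 0, 0, 10, 0, 185, 0, 0, 40, 0, 185, 0, 0, 50, 0, 100, 0, 0, 50, 0, 0, -10, -20, 45, 0, 0, -10, -20, 0, 0, 0, -10, -20, 0, 0, 0, -10, -20, 0, 0, 0, 0, 0, 0, 0, 0, 0, 0, 0, 0]

```text
t: 29.3
eef_pos: [0.6091, 0.08, 0.2208]
tool_rot: [0.0, 0.609, 0.793, 0.001]
contact_force: [0.6, 0.8, 0.8]
gripper_width: 0.997
grasp_force: 0.0
```

Run:
```python
from h import *
tool(); snap("wrist","w12"); snap("scene","s12"); snap("top","t12")
p=edges("w12","tee",[.561,.1588,np.radians(195)],.009,r=3); rel(p)
im=cv2.imread("pics/w12.png"); P=proj("w12",np.array([[.5913,.1336,.01]]))[0].astype(int); print(P)
x0=max(P[0]-115,0);y0=max(P[1]-95,0)
A=cv2.resize(im[y0:y0+190,x0:x0+230],(480,397),interpolation=cv2.INTER_CUBIC)
s=cv2.imread("pics/s12.png"); P=proj("s12",np.array([[.5913,.1336,.01]]))[0].astype(int)
B=cv2.resize(s[P[1]-50:P[1]+50,P[0]-40:P[0]+40],(320,397),interpolation=cv2.INTER_CUBIC)
C=cv2.resize(cv2.imread("pics/t12.png")[20:310],(440,199))
D=np.zeros((199,360,3),np.uint8)
cv2.imwrite("pics/final.png",np.vstack([np.hstack([A,B]),np.hstack([C,D])]))
```

```text
t 29.3 tcp [609.1  80.  220.8] closing deg 15.01 z [ 0.001  0.001 -1.   ] F [0.6 0.8 0.8] w 0.997 gf 0.0 q [-0.51  0.4   0.37  1.74 -0.17  1.03  0.18]
w12 tee [561.1 158.8] 194.04 n 320 med res 0.65 p80 1.17
in tray -22.7 32.2 179.01
[313 118]
```

View pics/final.png

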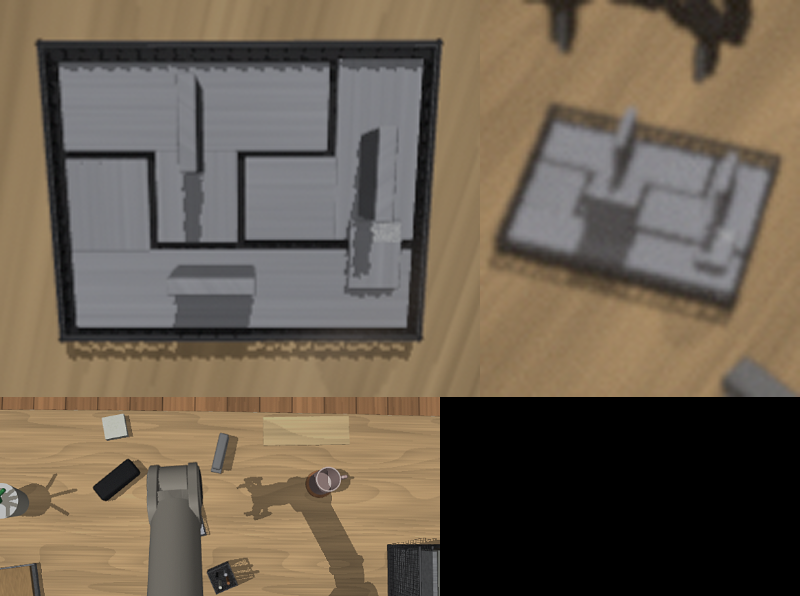

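The wrist view shows all three plates flat in the tray with dark gaps around each one. The small plate's tongue laps over the long bar at (372,255), and the bystanders haven't moved. Handing in.

```bash
python3 -c "
from station import bot
print(bot.hand_in())"
```

```text
the job is handed in; nothing more can be done
None
```

I handed the job in at about 29 s: all three plates lie flat in the tray with their webs up, the small plate's tongue laps over the long plate, and the other objects look undisturbed in the last pictures.

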